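# Snap the diffuser plate onto the work lamp

## Task

Pick up the larger of the two white diffuser plates by its edges only, never touching its white face, and press it straight down onto the open work lamp: the push rises, then suddenly drops as the plate passes the spring catches; keep pressing until it lies flat and square on its seat and both end catches have sprung in over it. Finish while still holding the plate by its edges and pressing it firmly down on the seat (about 10 N): do not let go. Leave the smaller plate and everything else on the bench where it is.

Things in the scene. Friction and masses are not known exactly. Their poses are not given: they have to be found in the camera images.
- diffuser_center (a point): Centre (half-way up) of the larger diffuser plate: opal white panel in a thin grey rim, 100 x 60 x 6 mm, about 50 g. x along its length, y across its width, z up. It lies flat on a fixed cork block (60 x 36 mm, 40 mm high, roughly along the plate), its edges overhanging: 12 mm at the long edges, 20 mm at the ends. It fits the lamp either way round.
- diffuser_face: The white panel inside the rim of the larger plate, 88 x 48 mm, flush with the rim on both faces; fingers must not touch it. Origin at the plate's underside, 3 mm below its centre.
- small_plate_center (a point): Centre of the smaller diffuser plate, same make, 70 x 44 x 6 mm, lying on another cork block of the same size; too short for this lamp. Leave it.
- lamp: The open LED work-lamp head, bolted down. Origin at the centre of its underside, x along its length, z up. Foot 130 x 44 mm, body 100 x 44 mm with cooling ribs to 50 mm across near its ends. The 60 mm wide plate overhangs the body by 8 mm on each long side, so fingers on the plate's long edges pass outside the body.
- seat_mid (a point): Centre of the seat, 48 mm above the bench and the lamp's origin, axes as the lamp's. The plate is home when its centre is 3 mm above this point, its length along the lamp's length.
- lamp_seat: The seat: the lamp's level rim, a frame 100 x 44 mm, on which the plate rests when home. Rigid. Origin as the lamp's.
- catch_a (a joint): Travel in m of the spring catch at the lamp's +x end: 0 sprung in, growing outward, at most 0.009. Steel leaf 20 mm wide. Its lip is 46.5 mm from the lamp's middle, so 3.5 mm over the end of a home plate, with its underside 55 mm above the bench (1 mm above a home plate). The leaf behind the lip leaves the plate 2.5 mm of end play each way.
- catch_b (a joint): The same for the like catch at the lamp's -x end.
- lead_a (a point): Top inner edge of the lead-in of the +x catch, 69 mm above the bench, 55 mm from the lamp's middle. The lead-in slopes down and inward to the lip, 57 mm above the bench. The plate pressed down between both lead-ins spreads the catches: the push rises to about 8 to 18 N, drops as its lower edge passes the lips, then 9 mm remain; the catches spring in only at the bottom.
- lead_b (a point): The same for the catch at the lamp's -x end.
- mug: Bystander: white mug, 76 mm across, 90 mm high. Origin at its underside.
- jar: Bystander: glass jar with a steel cap, 60 mm across, 75 mm high. Origin at its underside.
- screwdriver: Bystander: screwdriver lying flat. Origin at its underside.
- wrench: Bystander: wrench lying flat. Origin at its underside.
- bearing: Bystander: steel bearing ring, 42 mm across, 12 mm high. Origin at its underside.
- tape_roll: Bystander: black roll, 90 mm across, 25 mm high. Origin at its underside.
Not all that is in view belongs to the job. Leave any yellow look-alike of the part that bears diffuser_center alone.

How it is judged:
By the outcome, as a careful person would: the job done as asked, in the order asked, and still so for the second after the job is handed in, while the arm keeps its last pose, push and grip.
It also fails if it takes over 56 s, if anything falls off the work surface, if the arm or the gripper's body presses on something with over 40 N, if the wrist force passes 120 N, or if a joint passes its speed limit or range.

## Robot

A 6-joint arm with a two-finger parallel gripper is mounted at the origin on the work surface. World frame = base frame: x ahead of the robot, y to its left, z up, the work surface at z = 0. Lengths are in m, angles in rad, forces in N, time in s.
With the tool pointing down it reaches from about 0.25 to 0.725 m from the base axis. Payload 4 kg.
Tool frame: the origin (TCP) lies on the centre line of the jaws, within the pads' length; the fingertips stand 22 mm ahead of it and the grasp point (between the pads) lies 3 mm ahead of it; z points along the fingers, y is the line along which they close (so a half turn about z gives the same grasp; the last joint's range is limited). The gripper opens to 85 mm and grips with 20 to 120 N. Pads are 22 mm wide; open, the fingers measure 114 mm over their backs; the gripper's body (76 mm by 85 mm) begins 54 mm behind the grasp point. The pads swing forward as they close: fully open they stand 13 mm farther back than shut.
Start: joints at [-1.317, 0.241, 0.005, 1.335, 0, 1.571], TCP at [0.126, -0.484, 0.253] pointing down, gripper open.
Joint ranges: [-2.72, 2.72], [-1.05, 1.87], [-1.09, 1.28], [-1.99, 2.15], [-1.42, 1.44], [-3.14, 3.14]. Speed limits (rad/s): [2.79, 2.79, 3.14, 3.14, 3.14, 3.14].

## Interface

Orientations are given as a unit quaternion [x, y, z, w].
In Python, from workcell import bot gives the robot as it stands.
- The arm moves only by the shell command python3 -m inch 'ROWS'. ROWS is JSON, one flat list of numbers, 7 for each row, row after row: the shift along the world's x, y, z in mm, then the turn, a rotation vector about the world's x, y, z in rad, then the opening in per cent of the stroke, from 0 (shut) to 100 (fully open). A call has 1 to 8 rows; each row is the pose to reach, as a shift and turn from the pose commanded when the call began; what a row does not reach only later rows make up. A row lasts 1/12 s, in which the tool goes at most 41.7 mm and 7.16 degrees, less where a joint would pass 70% of its speed; a pose out of reach is approached as far as the arm can. A call with a gripper value outside its range is refused whole. The fingers move at their own pace and stop on an object; the grip force is fixed at half the most. Time passes only in rows, so rows that repeat a pose let the fingers close. It gives the time, the measured TCP pose, the force, the opening and the grip force at its end, in the units of the state.
- bot.get_obs(): the state, without advancing time (a new reading comes with each control period).
- bot.camera(name): name is "scene" or "top" or "wrist"; returns the picture (384x512x3 uint8, blue, green, red); there is no depth.
- bot.camera_info(name): a dict with "intrinsics" (3x3 intrinsics, pixels), "distortion" ([k1, k2, p1, p2, k3] as OpenCV has them; the pictures are not rectified), "camera_from_world" (4x4, takes a point from world to camera coordinates); the wrist camera has in their place "hand_eye" (4x4, takes a point from camera to tool coordinates, whose origin is the TCP and whose axes are the flange's). Camera axes: x right, y down, z forward; pixel columns grow to the right and rows downward; lengths in m; the calibration is good to about 2 mm. A picture is of the moment at which its call begins: read the wrist's pose just before it. camera_info takes no time and is no camera call.
- bot.job_done(): hands the job in; it is judged then, once.
Trained networks look in the newest picture that a camera, given by its name, has taken for a name from the list of things; names that differ only in an ending like _2 or _b are one class to them, and where a whole thing is asked for, a point or a joint stands for the part that bears it (a point fixed in the world has none). Each returns a list of dicts, best first, with "confidence" (0 to 1); they miss things now and then, are a little off and sometimes report something else, mostly with a low value. They report only what shows in the picture. A call takes as long as a camera call. They do not tell look-alikes from the thing itself.
- bot.silhouettes(camera, target): "mask" (384x512 bool, what is visible of it) and "uv" ([column, row] in pixels, amid what is visible of it).
- bot.spot_point(camera, target): "uv" ([column, row] in pixels: a listed point, or the origin of a listed thing).
The state is a dict: "clock": time; "joint_pos": joint angles; "joint_vel": joint speeds; "tau": joint torques, N m; "eef_pos": TCP position; "tool_rot": TCP orientation; "ft_force": force on the tool from outside, world axes, zero at the start; "ft_torque": the same for the moment, N m; "grip_width": finger opening in m; "grasp_force": force on a finger pad.
Only numpy, scipy, OpenCV 4.12 (cv2) and the standard library are available. Lean on these libraries where they do the work, as an engineer would, in place of code of your own. Each camera call takes 0.05 s, during which the arm holds its last target. There are 200 camera calls.

## Working session

There is one attempt and no reset: what is moved stays moved. The work goes in short steps, Python scripts to look and compute and a shell command to move; the robot and the scene stay as the last step left them, time stands still between calls to the robot, and variables do not carry over. Pictures are saved under pics/ and viewed, at most 10 in all, crops included, and the job is handed in when it is done.

```bash
mkdir -p pics; ls; python3 - <<'E'
from workcell import bot
import cv2,numpy as np
np.set_printoptions(precision=4,suppress=True)
o=bot.get_obs();print(o['clock'],o['eef_pos'],o['tool_rot'],o['grip_width'],o['ft_force'])
for c in ['scene','top']:
    im=bot.camera(c);cv2.imwrite(f'pics/{c}0.png',im)
    i=bot.camera_info(c);print(c,i)
    for t in ['diffuser_center','small_plate_center','seat_mid','lead_a','lead_b','lamp']:
        print(t,[(np.round(d['uv'],1).tolist(),round(d['confidence'],2)) for d in bot.spot_point(c,t)[:4]])
print(bot.camera_info('wrist'))
E
```

```text
pics
0.0 [ 0.1254 -0.4834  0.2524] [ 0.992   0.1266 -0.0001 -0.001 ] 0.08526511994685487 [ 0.7907  0.0221 -0.0895]
scene {'intrinsics': array([[416.7707,   0.    , 255.1919],
       [  0.    , 416.7707, 196.692 ],
       [  0.    ,   0.    ,   1.    ]]), 'distortion': array([-0.0723,  0.    ,  0.    ,  0.    ,  0.    ]), 'camera_from_world': array([[-0.1032,  0.9947, -0.0014,  0.0929],
       [ 0.8622,  0.0888, -0.4987, -0.4587],
       [-0.496 , -0.0527, -0.8667,  1.4889],
       [ 0.    ,  0.    ,  0.    ,  1.    ]])}
diffuser_center [([173.5, 172.8], 0.83), ([167.4, 140.9], 0.81), ([125.3, 219.7], 0.6)]
small_plate_center [([354.1, 172.8], 0.84)]
seat_mid [([269.9, 189.5], 0.86)]
lead_a [([263.8, 168.6], 0.58), ([274.4, 198.7], 0.39)]
lead_b [([263.8, 168.6], 0.58), ([274.4, 198.7], 0.39)]
lamp [([267.7, 195.4], 0.94)]
top {'intrinsics': array([[403.3324,   0.    , 252.4596],
       [  0.    , 403.3324, 185.206 ],
       [  0.    ,   0.    ,   1.    ]]), 'distortion': array([0.0264, 0.    , 0.    , 0.    , 0.    ]), 'camera_from_world': array([[-0.0082, -0.9996,  0.0267, -0.0502],
[... 165 characters left out ...]
12.1], 0.81), ([373.8, 275.8], 0.59), ([352.4, 218.2], 0.56), ([175.5, 257.6], 0.22)]
small_plate_center [([115.3, 239.2], 0.7)]
seat_mid [([226.2, 206.7], 0.93)]
lead_a [([219.0, 185.2], 0.63), ([238.6, 229.8], 0.51)]
lead_b [([219.0, 185.2], 0.63), ([238.6, 229.8], 0.51)]
lamp [([231.6, 208.2], 0.63)]
{'intrinsics': array([[276.6576,   0.    , 256.2741],
       [  0.    , 276.6576, 186.1226],
       [  0.    ,   0.    ,   1.    ]]), 'distortion': array([-0.0611,  0.    ,  0.    ,  0.    ,  0.    ]), 'hand_eye': array([[ 0.0004, -0.96  , -0.28  ,  0.07  ],
       [ 1.    ,  0.0005, -0.0002,  0.0011],
       [ 0.0003, -0.28  ,  0.96  , -0.1198],
       [ 0.    ,  0.    ,  0.    ,  1.    ]])}
```

View pics/top0.png

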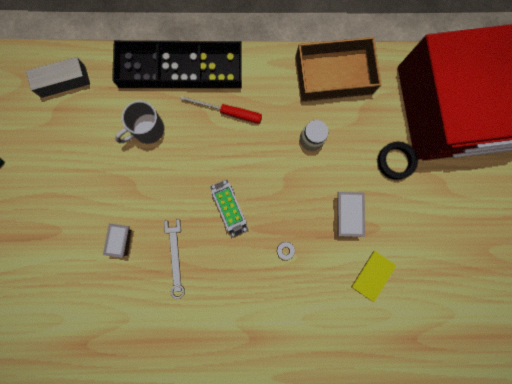

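View pics/scene0.png

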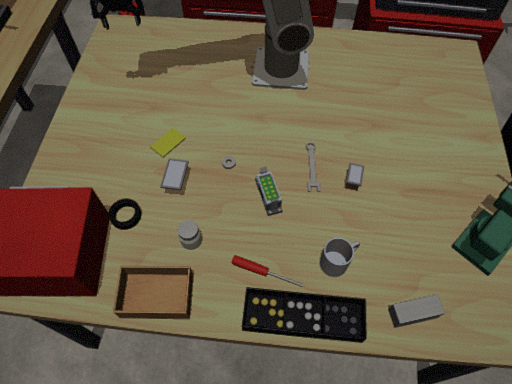

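The plate is at about (351,213) in the top view, with the lamp at (229,208), the yellow decoy at (374,276) and the small plate at (117,241). I'll localise these on known-height planes.

```bash
cat >h.py <<'E'
from workcell import bot
import cv2,numpy as np
from scipy.spatial.transform import Rotation as R
np.set_printoptions(precision=4,suppress=True)
def pose(cam,o=None):
    i=bot.camera_info(cam)
    if cam!='wrist': T=np.linalg.inv(i['camera_from_world'])
    else:
        B=np.eye(4);B[:3,:3]=R.from_quat(o['tool_rot']).as_matrix();B[:3,3]=o['eef_pos'];T=B@i['hand_eye']
    return i['intrinsics'],i['distortion'],T
def toplane(cam,uv,z,o=None):
    K,D,T=pose(cam,o)
    p=cv2.undistortPoints(np.array(uv,float).reshape(-1,1,2),K,D).reshape(-1,2)
    d=np.c_[p,np.ones(len(p))]@T[:3,:3].T
    c=T[:3,3];return c+d*((z-c[2])/d[:,2:3])
def rect(mask):
    c,_=cv2.findContours(mask.astype('uint8'),cv2.RETR_EXTERNAL,cv2.CHAIN_APPROX_NONE)
    return max(c,key=cv2.contourArea).reshape(-1,2)
def rep(cam,uv,z,o=None):
    P=toplane(cam,uv,z,o)[:,:2]
    (c,s,a)=cv2.minAreaRect((P*1000).astype('float32'))
    if s[0]<s[1]: s=s[::-1];a+=90
    a=(a+90)%180-90
    return 'c %.1f %.1f size %.1f %.1f ang %.1f'%(*c,*s,a)
E
python3 - <<'E'
from h import *
for c in ['top','scene']:
    bot.camera(c)
    for t,z in [('diffuser_center',.046),('small_plate_center',.046),('lamp',.05)]:
        for d in bot.silhouettes(c,t)[:4]: print(c,t,np.round(d['uv']),round(d['confidence'],2),rep(c,rect(d['mask']),z))
print('seat',toplane('top',[226.2,206.7],.048),toplane('scene',[269.9,189.5],.048))
print('lead',toplane('top',[[219,185.2],[238.6,229.8]],.069),toplane('scene',[[263.8,168.6],[274.4,198.7]],.069))
print('plate',toplane('top',[[349.4,212.1],[352.4,218.2]],.043),toplane('scene',[173.5,172.8],.043))
o=bot.get_obs();print(R.from_quat(o['tool_rot']).as_matrix(),o['clock'])
E
```

```text
top diffuser_center [374. 275.] 0.84 c 374.2 -319.0 size 97.1 61.8 ang -34.1
top diffuser_center [349. 213.] 0.58 c 511.2 -275.4 size 99.5 59.1 ang -2.2
top small_plate_center [113. 240.] 0.74 c 457.0 247.2 size 70.4 46.4 ang -7.9
top lamp [230. 210.] 0.81 c 526.7 0.4 size 125.2 47.8 ang 21.5
top lamp [220. 182.] 0.4 c 578.6 21.7 size 19.1 12.2 ang -63.4
scene diffuser_center [174. 173.] 0.95 c 508.2 -278.4 size 105.3 63.3 ang -2.1
scene diffuser_center [163. 142.] 0.91 c 396.9 -322.0 size 100.1 62.5 ang -35.4
scene small_plate_center [354. 172.] 0.71 c 455.3 244.7 size 77.3 46.1 ang -7.4
scene lamp [268. 192.] 0.83 c 539.1 -0.3 size 152.1 53.1 ang 18.9
scene lamp [124. 223.] 0.27 c 654.6 -388.6 size 96.1 87.0 ang 53.3
seat [[0.5286 0.0055 0.048 ]] [[0.5358 0.0041 0.048 ]]
lead [[ 0.5743  0.0206  0.069 ]
 [ 0.4764 -0.0222  0.069 ]] [[ 0.4807 -0.0187  0.069 ]
 [ 0.5764  0.0194  0.069 ]]
plate [[ 0.5152 -0.2726  0.043 ]
 [ 0.5014 -0.2788  0.043 ]] [[ 0.5048 -0.2814  0.043 ]]
[[ 0.968   0.2511  0.    ]
 [ 0.2511 -0.968  -0.0001]
 [ 0.      0.0001 -1.    ]] 1.1
```

```bash
python3 -m inch '[40,20,0,0,0,-0.05,100, 80,42,0,0,0,-0.1,100, 120,63,0,0,0,-0.15,100, 155,83,0,0,0,-0.2,100, 190,103,-10,0,0,-0.25,100, 225,122,-20,0,0,-0.29,100, 260,141,-30,0,0,-0.29,100, 295,160,-40,0,0,-0.29,100]'
python3 -m inch '[30,16,-20,0,0,0,100, 60,32,-40,0,0,0,100, 90,46,-60,0,0,0,100, 90,46,-72,0,0,0,100, 90,46,-72,0,0,0,100, 90,46,-72,0,0,0,100]'
python3 - <<'E'
from h import *
o=bot.get_obs();im=bot.camera('wrist');cv2.imwrite('pics/w1.png',im)
print(o['clock'],o['eef_pos'],R.from_quat(o['tool_rot']).as_matrix(),o['ft_force'])
for d in bot.silhouettes('wrist','diffuser_center')[:3]: print(np.round(d['uv']),round(d['confidence'],2),rep('wrist',rect(d['mask']),.046,o))
for d in bot.spot_point('wrist','diffuser_center')[:3]: print(d, toplane('wrist',d['uv'],.043,o))
E
```

```text
clock: 1.77
eef_pos: [0.4162, -0.326, 0.2149]
tool_rot: [1.0, -0.018, 0.0, 0.0]
ft_force: [-0.8, -1.0, 0.2]
grip_width: 0.0851
grasp_force: 0.0
clock: 2.27
eef_pos: [0.504, -0.2806, 0.1421]
tool_rot: [1.0, -0.018, -0.001, -0.001]
ft_force: [0.3, -0.4, 1.3]
grip_width: 0.0853
grasp_force: 0.0
2.2667 [ 0.504  -0.2806  0.1421] [[ 0.9994 -0.0355 -0.0027]
 [-0.0355 -0.9994  0.0011]
 [-0.0027 -0.0011 -1.    ]] [ 0.2507 -0.4141  1.341 ]
[309. 289.] 0.78 c 404.4 -326.5 size 85.5 53.8 ang -34.4
[251. 182.] 0.65 c 511.1 -277.8 size 100.8 61.2 ang -2.0
{'uv': [249.3, 184.5], 'confidence': 0.88} [[ 0.5117 -0.2764  0.043 ]]
{'uv': [306.7, 293.7], 'confidence': 0.57} [[ 0.4028 -0.3259  0.043 ]]
```

View pics/w1.png

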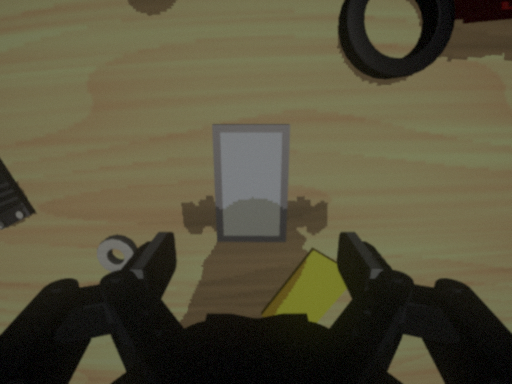

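The wrist view shows the larger plate upright and centred at about (251,182), matching the network outline. Both fingers will clear its long edges, so I'll descend.

```bash
python3 -m inch '[7,3,-15,0,0,0,100, 7,3,-35,0,0,0,100, 7,3,-55,0,0,0,100, 7,3,-70,0,0,0,100, 7,3,-85,0,0,0,100, 7,3,-95,0,0,0,100, 7,3,-100,0,0,0,100, 7,3,-100,0,0,0,100]'
python3 - <<'E'
from h import *
o=bot.get_obs();im=bot.camera('wrist');cv2.imwrite('pics/w2.png',im)
print(o['clock'],o['eef_pos'],o['ft_force'])
E
```

```text
clock: 3.08
eef_pos: [0.5109, -0.2786, 0.0428]
tool_rot: [1.0, -0.019, -0.0, -0.0]
ft_force: [0.4, 0.9, -0.1]
grip_width: 0.0853
grasp_force: 0.0
3.0833 [ 0.5109 -0.2786  0.0428] [ 0.428   0.8627 -0.0721]
```

View pics/w2.png

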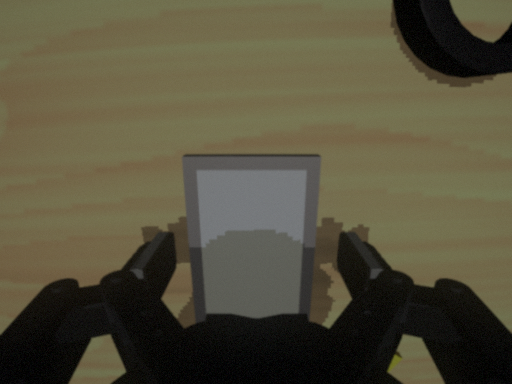

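The plate sits between the fingers with a clear gap on each side: edges at columns 187 and 318, pads at 175 and 338. I'll close.

```bash
python3 -m inch '[0,0,0,0,0,0,50, 0,0,0,0,0,0,30, 0,0,0,0,0,0,30, 0,0,0,0,0,0,30, 0,0,0,0,0,0,30, 0,0,0,0,0,0,30]'
python3 - <<'E'
from h import *
o={'eef_pos':[.5109,-.2786,.0428],'tool_rot':[0.99982,-.019,0,0]}
print(toplane('wrist',[[184,155],[319,154]],.046,o))
E
```

```text
clock: 3.63
eef_pos: [0.5126, -0.2788, 0.0447]
tool_rot: [1.0, -0.018, 0.001, 0.001]
ft_force: [-1.4, 1.1, 5.2]
grip_width: 0.0585
grasp_force: 64.4
[[ 0.5622 -0.251   0.046 ]
 [ 0.5604 -0.3086  0.046 ]]
```

```bash
python3 -m inch '[0,0,10,0,0,0,30, 0,0,30,0,0,0,30, 0,0,55,0,0,0,30, 0,10,80,0,0,0.05,30, 10,35,105,0,0,0.12,30, 20,60,130,0,0,0.2,30, 30,85,155,0,0,0.28,30, 40,115,155,0,0,0.35,30]'
python3 -m inch '[10,27,0,0,0,0.04,30, 19,54,0,0,0,0.07,30, 19,54,0,0,0,0.07,30, 19,54,0,0,0,0.07,30, 19,54,0,0,0,0.07,30]'
python3 - <<'E'
from h import *
o=bot.get_obs();im=bot.camera('wrist');cv2.imwrite('pics/w3.png',im)
print(o['clock'],o['eef_pos'],R.from_quat(o['tool_rot']).as_matrix(),o['ft_force'])
for d in bot.silhouettes('wrist','lamp')[:3]: print(np.round(d['uv']),round(d['confidence'],2),rep('wrist',rect(d['mask']),.05,o))
for t,z in [('seat_mid',.048),('lead_a',.069),('lead_b',.069),('lamp',0)]:
  for d in bot.spot_point('wrist',t)[:3]: print(t,np.round(d['uv'],1),round(d['confidence'],2), toplane('wrist',d['uv'],z,o))
E
```

```text
clock: 4.3
eef_pos: [0.5546, -0.1636, 0.2047]
tool_rot: [0.988, 0.157, 0.005, 0.002]
ft_force: [1.2, -0.0, -0.8]
grip_width: 0.058
grasp_force: 64.4
clock: 4.72
eef_pos: [0.5703, -0.1093, 0.1982]
tool_rot: [0.982, 0.191, -0.0, 0.0]
ft_force: [-0.6, -1.0, -0.9]
grip_width: 0.0585
grasp_force: 64.4
4.7167 [ 0.5703 -0.1093  0.1982] [[ 0.9272  0.3746 -0.0003]
 [ 0.3746 -0.9272 -0.0005]
 [-0.0005  0.0003 -1.    ]] [-0.5549 -0.9645 -0.9254]
[150. 166.] 0.87 c 532.7 -7.8 size 130.5 58.4 ang 22.2
seat_mid [141.4 173.9] 0.89 [[ 0.5306 -0.0006  0.048 ]]
lead_a [123.6 123.5] 0.84 [[0.5777 0.0207 0.069 ]]
lead_a [137.4 233.3] 0.79 [[ 0.4778 -0.0193  0.069 ]]
lead_b [123.6 123.5] 0.84 [[0.5777 0.0207 0.069 ]]
lead_b [137.4 233.3] 0.79 [[ 0.4778 -0.0193  0.069 ]]
lamp [156.9 164.1] 0.97 [[0.5305 0.0001 0.    ]]
```

View pics/w3.png

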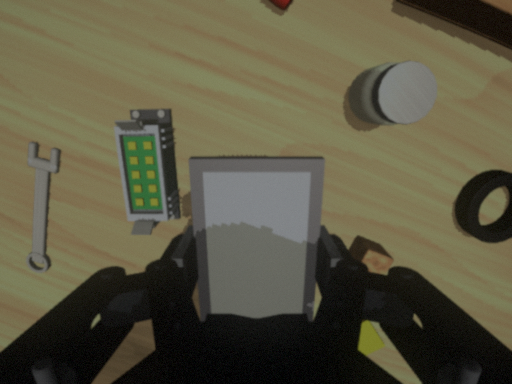

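The plate is held square, with its far edge at row 157 (columns 190–324). The lamp is at left, seat about (117–167, 130–221). I'll refine the lamp's yaw and centre from an enlarged crop.

```bash
python3 - <<'E'
import cv2
im=cv2.imread('pics/w3.png')[95:243,95:195]
im=cv2.convertScaleAbs(im,alpha=1.6)
cv2.imwrite('pics/w3c.png',cv2.resize(im,None,fx=4,fy=4,interpolation=cv2.INTER_CUBIC))
E
```

```text
(no output)
```

View pics/w3c.png

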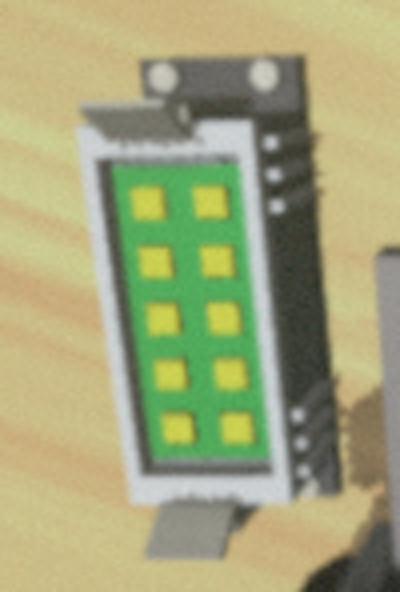

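Seat corners in the crop: (77,125), (253,120), (292,500), (131,503).

```bash
python3 - <<'E'
from h import *
o=dict(eef_pos=np.array([.5703,-.1093,.1982]),tool_rot=[.982,.191,0,0])
q=bot.get_obs()['tool_rot'];o['tool_rot']=q
c=np.array([[77,125],[253,120],[292,500],[131,503]])/4+95-0.4
P=toplane('wrist',c,.048,o)[:,:2]*1000
print(P,P.mean(0))
for i in range(4):
    d=P[(i+1)%4]-P[i];print(np.hypot(*d),np.degrees(np.arctan2(d[1],d[0])))
print('plate far',toplane('wrist',[[190,157],[324,157]],.1995,o)*1000)
m=R.from_quat(q).as_matrix();print('tool yaw',np.degrees(np.arctan2(m[1,0],m[0,0])))
for d in bot.silhouettes('top','lamp')[:1]:print(d['confidence'])
E
```

```text
[[567.3163  38.1623]
 [584.2796  -2.2222]
 [492.8438 -39.8476]
 [475.3746   0.4724]] [529.9536  -0.8588]
43.80247295109458 -67.21541453560134
98.87452439776493 -157.63303061599143
43.94169443526008 113.42533863058041
99.36699574004115 22.290344867543435
plate far [[ 604.8841  -65.2683  199.5   ]
 [ 626.6315 -119.3161  199.5   ]]
tool yaw 21.89126444844765
0.81
```

```bash
python3 -m inch '[-10,28,0,0,0,0.005,30, -20,56,0,0,0,0.005,30, -30,84,-20,0,0,0.005,30, -39,110,-40,0,0,0.005,30, -39,110,-70,0,0,0.005,30, -39,110,-98,0,0,0.005,30, -39,110,-98,0,0,0.005,30, -39,110,-98,0,0,0.005,30]'
python3 - <<'E'
from h import *
o=bot.get_obs();im=bot.camera('wrist')
m=R.from_quat(o['tool_rot']).as_matrix()
print(o['clock'],o['eef_pos'],np.degrees(np.arctan2(m[1,0],m[0,0])),m[:,2],o['ft_force'],o['ft_torque'])
s=bot.camera('scene')
a=cv2.resize(im[60:330,120:400],None,fx=2,fy=2);b=cv2.resize(s[150:230,225:315],None,fx=6,fy=6,interpolation=cv2.INTER_CUBIC)
h=480;b=b[:h];a=cv2.resize(a,(int(a.shape[1]*h/a.shape[0]),h));c=np.hstack([a,b])
cv2.imwrite('pics/c4.png',cv2.convertScaleAbs(cv2.resize(c,None,fx=.77,fy=.77),alpha=1.5)); print(c.shape)
E
```

```text
clock: 5.73
eef_pos: [0.5302, 0.0006, 0.099]
tool_rot: [0.981, 0.193, -0.002, -0.0]
ft_force: [1.2, 0.5, -0.3]
grip_width: 0.0585
grasp_force: 64.5
5.7333 [0.5302 0.0006 0.099 ] 22.256174146388002 [-0.004  -0.0001 -1.    ] [ 1.237   0.5367 -0.2784] [-0.0199 -0.0094  0.0049]
(480, 1037, 3)
```

View pics/c4.png

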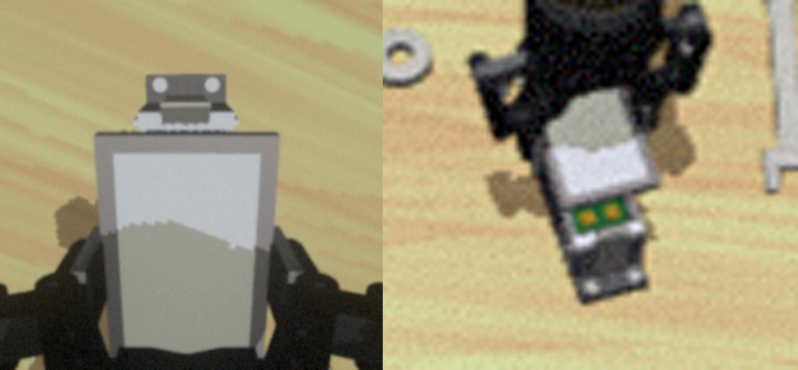

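```bash
python3 - <<'E'
from h import *
o=bot.get_obs();M=R.from_quat(o['tool_rot']).as_matrix()
f=lambda u,v,z:((toplane('wrist',[u/1.369+120,v/1.369+60],z,o)[0]-o['eef_pos'])@M*1000)
print('lead top',f(187,104,.069),f(187,101,.069),'lip',f(187,122,.057),'plate',f(95,134,.1003),f(278,134,.1003),'foot end',f(186,75,.008), 'bodyend',f(187,112,.048))
E
```

```text
lead top [53.958   1.0113 32.6864] [55.1449  1.0104 32.6891] lip [44.917   1.0295 44.6666] plate [ 47.6249 -28.9143   1.3459] [47.64   30.5703  1.3985] foot end [63.3892  0.5171 93.707 ] bodyend [48.1377  1.0362 53.6737]
```

Laterally aligned: plate, catch and bolts are all centred on column 187 in the crop. I'll nudge 1 mm along the lamp and go down.

```bash
python3 -m inch '[1,0,-10,0,0,0,30, 1,0,-20,0,0,0,30, 1,0,-26,0,0,0,30, 1,0,-28,0,0,0,30, 1,0,-28,0,0,0,30, 1,0,-28,0,0,0,30]'; python3 -m inch '[0,0,-1,0,0,0,30, 0,0,-2,0,0,0,30, 0,0,-3,0,0,0,30, 0,0,-4,0,0,0,30, 0,0,-5,0,0,0,30,0,0,-6,0,0,0,30,0,0,-6,0,0,0,30]'
```

```text
clock: 6.33
eef_pos: [0.5325, 0.0007, 0.0718]
tool_rot: [0.981, 0.193, -0.0, -0.0]
ft_force: [-0.2, -0.4, -0.6]
grip_width: 0.0585
grasp_force: 64.5
clock: 6.92
eef_pos: [0.5326, 0.0007, 0.0663]
tool_rot: [0.981, 0.193, 0.0, 0.0]
ft_force: [-1.1, -1.0, 3.8]
grip_width: 0.0589
grasp_force: 64.9
```

```bash
python3 -m inch '[0,0,-1,0,0,0,30, 0,0,-2,0,0,0,30, 0,0,-2,0,0,0,30]';python3 -m inch '[0,0,-1,0,0,0,30, 0,0,-2,0,0,0,30, 0,0,-2,0,0,0,30]';
```

```text
clock: 7.17
eef_pos: [0.533, 0.0007, 0.0645]
tool_rot: [0.981, 0.193, 0.001, 0.0]
ft_force: [-1.6, -0.8, 4.6]
grip_width: 0.0583
grasp_force: 65.1
clock: 7.42
eef_pos: [0.5336, 0.0008, 0.0633]
tool_rot: [0.981, 0.193, 0.001, 0.0]
ft_force: [-2.8, 0.1, 9.2]
grip_width: 0.0584
grasp_force: 65.4
```

```bash
python3 -m inch '[-1,0,-1,0,0,0,30, -1,0,-2,0,0,0,30, -1,0,-2,0,0,0,30]';python3 -c "
from h import *
o=bot.get_obs();print(o['ft_force'],o['ft_torque'],R.from_quat(o['tool_rot']).as_matrix()[:,2])"
```

```text
clock: 7.67
eef_pos: [0.5331, 0.0007, 0.0615]
tool_rot: [0.981, 0.193, 0.002, 0.0]
ft_force: [-0.9, -1.5, 8.8]
grip_width: 0.0585
grasp_force: 65.4
[-0.9247 -1.5374  8.8206] [-0.0437 -0.0312  0.0239] [ 0.0038 -0.0001 -1.    ]
```

```bash
python3 -m inch '[0,0,-1,0,0,0,30, 0,0,-2,0,0,0,30, 0,0,-2,0,0,0,30]';python3 -m inch '[0,0,-1,0,0,0,30, 0,0,-2,0,0,0,30, 0,0,-2,0,0,0,30]'; python3 -c "
from h import *
o=bot.get_obs();print(o['ft_force'],o['ft_torque'],R.from_quat(o['tool_rot']).as_matrix()[:,2])"
```

```text
clock: 7.92
eef_pos: [0.5331, 0.0007, 0.0596]
tool_rot: [0.981, 0.193, 0.002, 0.0]
ft_force: [-3.2, -1.1, 9.2]
grip_width: 0.0583
grasp_force: 65.5
clock: 8.17
eef_pos: [0.5334, 0.0007, 0.058]
tool_rot: [0.981, 0.193, 0.002, 0.0]
ft_force: [-3.8, -0.8, 12.3]
grip_width: 0.0582
grasp_force: 65.7
[-3.8076 -0.8096 12.3489] [0.0588 0.0399 0.0572] [ 0.0047  0.0001 -1.    ]
```

```bash
python3 -m inch '[-1,0,-1,0,0,0,30, -1,0,-2,0,0,0,30, -1,0,-2,0,0,0,30]';python3 - <<'E'
from h import *
o=bot.get_obs();M=R.from_quat(o['tool_rot']).as_matrix();print(o['ft_force'],o['ft_torque'],M[:,2])
im=bot.camera('wrist');s=bot.camera('scene')
a=cv2.resize(im[90:270,160:350],None,fx=3,fy=3);b=cv2.resize(s[150:230,240:300],None,fx=6.75,fy=6.75,interpolation=cv2.INTER_CUBIC)
c=np.hstack([a,b]);print(c.shape)
cv2.imwrite('pics/c5.png',cv2.convertScaleAbs(cv2.resize(c,None,fx=.8,fy=.8),alpha=1.5))
E
```

```text
clock: 8.42
eef_pos: [0.53, 0.0002, 0.0541]
tool_rot: [0.981, 0.193, -0.001, 0.001]
ft_force: [-2.3, -1.4, 1.6]
grip_width: 0.0582
grasp_force: 66.7
[-2.3372 -1.4039  1.5641] [-0.3157  0.3944  0.0217] [-0.0008 -0.0013 -1.    ]
(540, 975, 3)
```

View pics/c5.png

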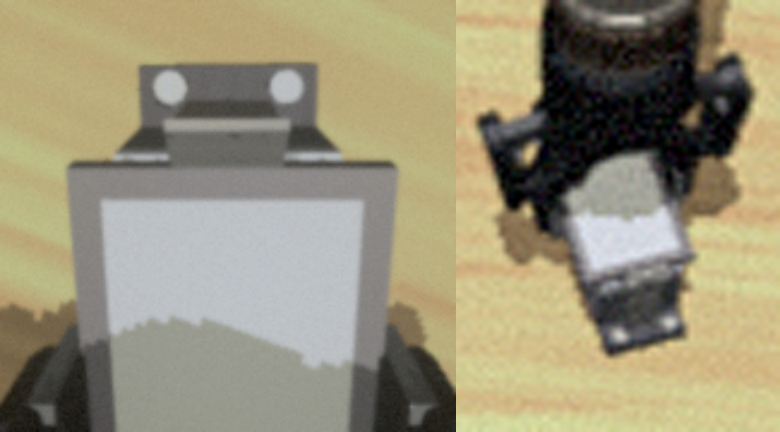

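The force dropped to 1.6 N, so the plate has passed the lips, and it still looks square to the lamp. I'll continue to the seat.

```bash
python3 -m inch '[0,0,-1,0,0,0,30, 0,0,-2,0,0,0,30, 0,0,-2,0,0,0,30]';python3 -m inch '[0,0,-1,0,0,0,30, 0,0,-2,0,0,0,30, 0,0,-2,0,0,0,30]'; python3 -c "
from h import *
o=bot.get_obs();print(o['ft_force'],o['ft_torque'],R.from_quat(o['tool_rot']).as_matrix()[:,2])"
```

```text
clock: 8.77
eef_pos: [0.53, 0.0007, 0.0525]
tool_rot: [0.981, 0.193, -0.001, -0.0]
ft_force: [-4.6, -1.5, 9.5]
grip_width: 0.0584
grasp_force: 67.4
clock: 9.02
eef_pos: [0.53, 0.0007, 0.0524]
tool_rot: [0.981, 0.193, -0.0, 0.0]
ft_force: [-9.1, -2.4, 22.6]
grip_width: 0.0586
grasp_force: 68.6
[-9.1289 -2.3884 22.5714] [-0.2551  2.2137 -0.0212] [-0.0002 -0.0002 -1.    ]
```

```bash
python3 -m inch '[0,0,1,0,0,0,30, 0,0,2,0,0,0,30, 0,0,2,0,0,0,30]'; python3 - <<'E'
from h import *
o=bot.get_obs();M=R.from_quat(o['tool_rot']).as_matrix();print(o['ft_force'],o['ft_torque'],M[:,2])
im=bot.camera('wrist');cv2.imwrite('pics/w6full.png',im);s=bot.camera('scene');cv2.imwrite('pics/s6.png',s);t=bot.camera('top');cv2.imwrite('pics/t6.png',t)
a=cv2.resize(im[90:270,160:350],None,fx=3,fy=3)
b=cv2.resize(s[160:220,245:300],None,fx=4.5,fy=4.5,interpolation=cv2.INTER_CUBIC)
t=cv2.resize(t[170:230,200:255],None,fx=4.5,fy=4.5,interpolation=cv2.INTER_CUBIC)
c=np.hstack([a,np.vstack([b,t])]);print(c.shape)
cv2.imwrite('pics/c6.png',cv2.convertScaleAbs(cv2.resize(c,None,fx=.95,fy=.95),alpha=1.5))
E
```

```text
clock: 9.27
eef_pos: [0.5305, 0.0009, 0.0525]
tool_rot: [0.981, 0.193, 0.0, -0.0]
ft_force: [-4.0, -0.8, 10.2]
grip_width: 0.0581
grasp_force: 67.4
[-4.0043 -0.759  10.225 ] [-0.198   1.0516 -0.0051] [ 0.      0.0003 -1.    ]
(540, 818, 3)
```

View pics/c6.png

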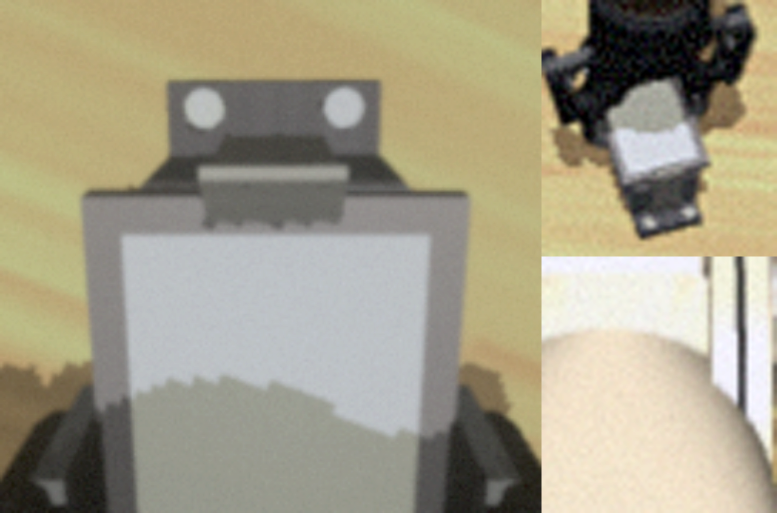

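The +x catch lip lies over the plate's end (crop row about 225, beyond the plate edge at 195). The −x end is hidden by the gripper and there is a moment, so I'll measure the plate's pitch against the earlier view.

```bash
cat >pitch.py <<'E'
from h import *
from scipy.optimize import least_squares
i=bot.camera_info('wrist');K,D=i['intrinsics'],i['distortion'];Ti=np.linalg.inv(i['hand_eye'])
def lines(f):
    g=cv2.cvtColor(cv2.imread(f),cv2.COLOR_BGR2GRAY).astype(float);g=cv2.GaussianBlur(g,(0,0),1)
    L=[];
    # outer-edge-independent: rim->panel edges
    d=cv2.Sobel(g,-1,1,0)
    for r in range(180,300,2):
        for a,b,s,xm in [(196,210,1,-1),(302,316,-1,1)]:
            seg=s*d[r,a:b];k=seg.argmax()
            if 0<k<b-a-1 and seg[k]>15:
                y0,y1,y2=seg[k-1:k+2];L.append((a+k+.5*(y0-y2)/(y0-2*y1+y2),r,xm))
    return np.array(L),g
def fit(f):
    L,g=lines(f);dy=cv2.Sobel(g,-1,0,1)
    rows=[150+dy[150:182,c].argmax() for c in list(range(214,226,2))+list(range(286,298,2))]
    far=np.median(rows)
    def res(p): # plate in tool: x,y,z,yaw,pitch(about y)
        Rm=R.from_euler('zy',[p[3],p[4]]).as_matrix();out=[]
        X=np.linspace(-.03,.044,40)
        for s in(-1,1):
            P=np.c_[X,np.full(40,s*.024),np.full(40,-.003)]@Rm.T+p[:3]
            uv=cv2.projectPoints(P@Ti[:3,:3].T+Ti[:3,3],np.zeros(3),np.zeros(3),K,D)[0].reshape(-1,2)
            if s==1: fr=uv[-1,1]
            o=np.argsort(uv[:,1]);l=L[L[:,2]==sgn*s]
            out+=list(np.interp(l[:,1],uv[o,1],uv[o,0])-l[:,0])
        return np.r_[out,(fr-far)*5]
    best=None
    for sg in(1,-1):
        global sgn;sgn=sg
        r=least_squares(res,[0,0,.002,0,0],loss='soft_l1',f_scale=.5,x_scale=[.001,.001,.001,.01,.01])
        if best is None or r.cost<best.cost:best=r
    print(f,len(L),far,'xyz mm',best.x[:3]*1000,'yaw,pitch deg',np.degrees(best.x[3:]),best.cost)
import sys
for f in sys.argv[1:]:fit(f)
E
python3 pitch.py pics/w3.png pics/w6full.png
```

```text
pics/w3.png 110 159.0 xyz mm [3.4777 0.8574 2.2415] yaw,pitch deg [ 0.0014 -0.2473] 0.17893986816239837
pics/w6full.png 111 159.0 xyz mm [3.5367 0.8495 2.0564] yaw,pitch deg [ 0.001  -0.1224] 0.19600389472566948
```

The plate hasn't slipped or pitched in the grip, and TCP z 52.5 mm matches home. I'll relieve the residual lateral load by shifting the command slightly toward −x.

```bash
python3 -m inch '[-0.5,-0.2,0,0,0,0,30, -1,-0.4,0,0,0,0,30, -1,-0.4,0,0,0,0,30, -1,-0.4,0,0,0,0,30]'; python3 -c "
from h import *
o=bot.get_obs();M=R.from_quat(o['tool_rot']).as_matrix();print(o['ft_force'],o['ft_torque'],M[:,2],o['eef_pos'],np.degrees(np.arctan2(M[1,0],M[0,0])))"
```

```text
clock: 9.75
eef_pos: [0.5305, 0.0009, 0.0525]
tool_rot: [0.981, 0.193, 0.001, -0.0]
ft_force: [-1.1, -0.6, 7.0]
grip_width: 0.0582
grasp_force: 67.2
[-1.1125 -0.5945  7.0019] [ 0.0055  0.5624 -0.0455] [ 0.0017  0.0011 -1.    ] [0.5305 0.0009 0.0525] 22.296765757344954
```

Pressure is biased to the −x end, so I'll pitch slightly to press the +x end down and restore the push.

```bash
python3 -m inch '[0,0,-0.3,-0.002,0.005,0,30, 0,0,-0.5,-0.004,0.01,0,30, 0,0,-0.5,-0.004,0.01,0,30, 0,0,-0.5,-0.004,0.01,0,30]'; python3 - <<'E'
from h import *
o=bot.get_obs();M=R.from_quat(o['tool_rot']).as_matrix();print(o['ft_force'],o['ft_torque'],M[:,2],o['eef_pos'])
cv2.imwrite('pics/w7.png',bot.camera('wrist'))
E
python3 pitch.py pics/w7.png
```

```text
clock: 10.08
eef_pos: [0.5305, 0.0009, 0.0525]
tool_rot: [0.981, 0.193, -0.004, 0.001]
ft_force: [-2.0, -0.3, 9.9]
grip_width: 0.0585
grasp_force: 67.5
[-2.0421 -0.2533  9.935 ] [ 0.0404  0.7931 -0.0141] [-0.0082 -0.0028 -1.    ] [0.5305 0.0009 0.0525]
pics/w7.png 111 159.0 xyz mm [3.6531 0.8611 2.0261] yaw,pitch deg [0.0182 0.3525] 0.36145127341953953
```

```bash
python3 -m inch '[0,0,-0.2,0,0,0,30, 0,0,-0.2,0,0,0,30, 0,0,-0.2,0,0,0,30, 0,0,-0.2,0,0,0,30, 0,0,-0.2,0,0,0,30, 0,0,-0.2,0,0,0,30, 0,0,-0.2,0,0,0,30, 0,0,-0.2,0,0,0,30]'; python3 - <<'E'
from h import *
F=[]
for k in range(4):
    w=bot.camera('wrist');s=bot.camera('scene');o=bot.get_obs();F.append(o['ft_force'])
print(np.array(F),o['ft_torque'],o['eef_pos'],o['clock'])
cv2.imwrite('pics/w8.png',w)
for c in ('scene','wrist'):
    for t in ('catch_a','catch_b','diffuser_face'):
        for d in bot.silhouettes(c,t)[:2]:print(c,t,np.round(d['uv']),round(d['confidence'],2),d['mask'].sum())
a=cv2.resize(w[110:200,190:320],None,fx=4,fy=4,interpolation=cv2.INTER_CUBIC)
b=cv2.resize(s[165:220,255:290],(229,360),interpolation=cv2.INTER_CUBIC)
cv2.imwrite('pics/c8.png',cv2.convertScaleAbs(np.hstack([a,b]),alpha=1.5))
E
python3 pitch.py pics/w8.png
```

```text
clock: 10.8
eef_pos: [0.5305, 0.0009, 0.0525]
tool_rot: [0.981, 0.193, -0.004, 0.001]
ft_force: [-3.4, -0.3, 11.9]
grip_width: 0.0587
grasp_force: 67.6
[[-4.0175 -0.5864 11.8209]
 [-2.8408 -0.9575 11.3081]
 [-2.5218 -0.504  12.0326]
 [-3.4135 -0.0445 11.6622]] [ 0.0633  0.9277 -0.0391] [0.5304 0.0009 0.0525] 11.2
scene catch_a [278. 203.] 0.65 70
scene catch_b [278. 203.] 0.65 70
scene diffuser_face [166. 144.] 0.89 376
scene diffuser_face [269. 190.] 0.65 296
wrist catch_a [253. 152.] 0.61 1513
wrist catch_b [253. 152.] 0.61 1513
wrist diffuser_face [257. 240.] 0.73 14396
wrist diffuser_face [285. 153.] 0.66 142
pics/w8.png 111 159.0 xyz mm [3.6497 0.8588 2.0027] yaw,pitch deg [0.0117 0.3287] 0.3467987943396422
```

View pics/c8.png

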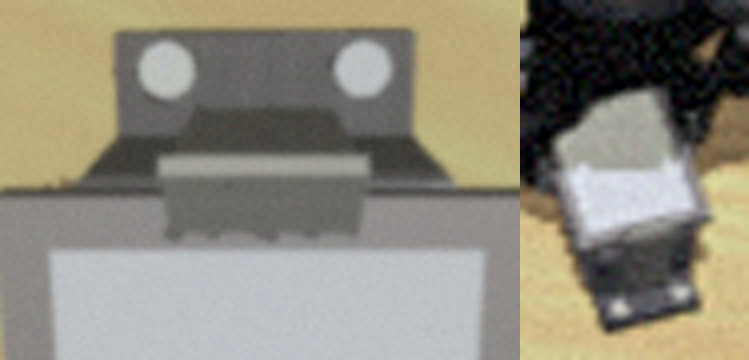

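Held and stable: the push is steady at about 12 N, the plate is level at home height, and the +x lip is about 4–5 mm over its end. Handing in.

```bash
python3 -c "
from workcell import bot
print(bot.job_done())"
```

```text
the job is handed in; nothing more can be done
None
```

I pressed the larger plate home on the lamp and handed the job in at about 11 s, still gripping it by its long edges with a push of about 12 N: it measured level at home height and the +x catch is visibly over it, but the −x catch was hidden by the gripper, so I only infer it sprung in, and an unexplained moment toward the −x end remained.

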